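# Bring the lamp foot to its pad and hold its bayonet lens cell home

## Task

Slide the round lamp foot across the bench, without lifting or tipping it, onto the round rubber pad until its disc lies wholly within the pad. Then turn the knurled lens cell on top of it until its hidden keyways drop over the pins, and press it fully home against its spring. Finish while holding it there, pushed home with the fingers, and leave everything else on the bench where it is.

Things in the scene. Friction and masses are not known exactly. Their poses are not given: they have to be found in the camera images.
- foot: The lamp foot: loose round aluminium disc, 130 mm across, 25 mm high, 0.6 to 0.95 kg, flat on the bench, sliding with friction very roughly 1. From its middle rises a black pillar 48 mm across up to 66 mm above the bench, then a solid shoulder 38 mm across to 72 mm, then the spigot. Origin: centre of the underside, on the bench; z up along the spigot.
- pins (a point): On the foot's axis, 84 mm above the bench, level with the tops of three short pins (5 mm wide and high, 4.5 mm long, 120 degrees apart) that stand out from the side of the upright spigot (32 mm across, its top 100 mm above the bench). The cell covers the spigot and, at first, stands on the pins, which just show under its edge.
- cell: The lens cell: loose knurled dark collar, 48 mm across, 43 mm high, 0.09 to 0.15 kg, closed on top, its 30 mm deep bore over the spigot with 1 mm clearance all round, its lower edge at first resting on the pins. Origin: centre of the lower edge, z up; its x, y axes tell nothing of the keyways. Origin above the bench: 84 mm on the pins, 77 mm dropped onto the spring ring, 72 mm fully home.
- cell_top (a point): Centre of the cell's flat top with its glass window. Hidden in the bore below are three keyways, 120 degrees apart, 9.5 mm wide, open at the lower edge. A turn of at most a third of a revolution, either way, at first between 0.4 and 1.7 rad, brings them over the pins, with about 0.13 rad of play each way; the cell can then drop 7 mm and be pressed 5 mm further.
- spring_ring (a joint): Sprung steel ring, 47 mm across, around the top of the foot's pillar, under the cell: 0 unpressed, growing in m as it is pressed down, 0.005 with the cell fully home on the solid shoulder. It pushes up with about 4 N at 0 and 8 N at 0.005, so the cell rises again when let go.
- pad: The round dark rubber pad inlaid flush in the bench top (does not move, no step), 160 mm across with a thin grey circle 132 mm across on it. Origin: its centre, on the bench surface.
- well_plate: Bystander: multiwell plate, 85 x 127 x 20 mm. Origin: centre of its underside. Not to be disturbed.
- dishes: Bystander: stack of three round dishes, 92 across, 43 high mm. Origin: centre of its underside. Not to be disturbed.
- bottle: Bystander: clear bottle, 68 across, 150 high mm. Origin: centre of its underside. Not to be disturbed.
- tube_rack: Bystander: rack of capped tubes, 70 x 120 x 77 mm. Origin: centre of its underside. Not to be disturbed.
- slide_box: Bystander: flat grey and white box, 90 x 70 x 34 mm. Origin: centre of its underside. Not to be disturbed.
- beaker: Bystander: open glass beaker, 66 across, 60 high mm. Origin: centre of its underside. Not to be disturbed.
- spare_ring: Bystander: low dark steel lens cap, 60 across, 18 high mm. Origin: centre of its underside. Not to be disturbed.
There are look-alikes about, which are no part of the job. What is shaped like the foot but blue or green is not meant.

How it is judged:
On the way, in this order (a step that is already met when the one before it is completed fails the run):
1. the lamp foot is at rest on the pad, the lens cell still standing on the pins (horizontal distance between foot and pad below 0.018 m and linear speed of foot below 0.01 m/s and z of cell in the frame of foot above 0.081 m), for 0.2 s.
2. the lens cell, turned, has dropped over the pins (z of cell in the frame of foot below 0.079 m and horizontal distance between cell and foot below 0.005 m), for 0.1 s.
At the end, for the whole second after the job is handed in: Through the last second the foot stands flat on the pad (centres within 18 mm), and the lens cell is on its spigot, upright, within 1.8 mm of fully home with the spring ring pressed down, still, and touched by the fingers, which hold it there against the spring (horizontal distance between foot and pad below 0.018 m and z of cell in the frame of foot below 0.0738 m and value of joint spring_ring above 0.003 m and horizontal distance between cell and foot below 0.005 m and angle between the z axis of cell and the z axis of foot, either way round below 0.1 rad and contact force between the fingers and cell above 1 N and linear speed of cell below 0.02 m/s and height (world z) of foot below 0.006 m and angle between foot's own z axis and vertical below 0.06 rad); the arm keeps its last pose, push and grip.
It fails at once if the lamp foot is lifted off the bench or tipped (height (world z) of foot above 0.012 m or angle between foot's own z axis and vertical above 0.15 rad).
It fails at once if something else on the bench is pushed away (over 30 mm) (distance of any of well_plate, dishes, bottle, tube_rack, slide_box, beaker, spare_ring from where it was at the start of the episode above 0.03 m).
It fails at once if something else on the bench is knocked over (angle between any of well_plate, dishes, bottle, tube_rack, slide_box, beaker, spare_ring's own z axis and vertical above 0.5 rad).
It also fails if it takes over 61 s, if anything falls off the work surface, if the arm or the gripper's body presses on something with over 40 N, if the wrist force passes 120 N, or if a joint passes its speed limit or range.

## Robot

A 6-joint arm with a two-finger parallel gripper is mounted at the origin on the work surface. World frame = base frame: x ahead of the robot, y to its left, z up, the work surface at z = 0. Lengths are in m, angles in rad, forces in N, time in s.
With the tool pointing down it reaches from about 0.25 to 0.725 m from the base axis. Payload 4 kg.
Tool frame: the origin (TCP) lies on the centre line of the jaws, within the pads' length; the fingertips stand tip_reach ahead of it and the grasp point (between the pads) lies 5 mm behind it (tip_reach is the distance from the TCP to the fingertips, in m); z points along the fingers, y is the direction in which the jaws open and shut (so a half turn about z gives the same grasp; the last joint's range is limited). The gripper opens to 85 mm and grips with 20 to 120 N. Pads are 22 mm wide; open, the fingers measure 114 mm over their backs; the gripper's body (76 mm by 85 mm) begins 54 mm behind the grasp point. The pads swing forward as they close: fully open they stand 13 mm farther back than shut.
Start: joints at [-1.324, 0.241, 0.005, 1.335, 0, 1.571], TCP at [0.122, -0.485, 0.245] pointing down, gripper open.
Joint ranges: [-2.72, 2.72], [-1.05, 1.87], [-1.09, 1.28], [-1.99, 2.15], [-1.42, 1.44], [-3.14, 3.14]. Speed limits (rad/s): [2.79, 2.79, 3.14, 3.14, 3.14, 3.14].

## Interface

Orientations are given as a unit quaternion [x, y, z, w].
In Python, from workcell import * gives the robot as it stands.
- The arm moves only by the tool arm_command, never from a script. Its arguments are lists of equal length, an entry for each row: "translation": the shift along the tool's x, y, z in cm, a list of three; "turn": the turn about the tool's z in rad; "hand": the closure, from 0 (fully open) to 1 (shut). In form: {"translation": [[x, y, z], ...], "turn": [turn, ...], "hand": [hand, ...]}. A call has 1 to 5 rows; each row is the pose to reach, as a shift and turn from the pose commanded when the call began, along the tool's axes at that moment; what a row does not reach only later rows make up. A row lasts 1/12 s, in which the tool goes at most 41.7 mm and 7.16 degrees, less where a joint would pass 70% of its speed; a pose out of reach is approached as far as the arm can. A call with a gripper value outside its range is refused whole. The fingers move at their own pace and stop on an object; the grip force is fixed at half the most. Time passes only in rows, so rows that repeat a pose let the fingers close. It gives the time, the measured TCP pose, the force and the opening at its end, in the units of the state.
- get_obs(): the state, without advancing time (a new reading comes with each control period).
- camera(name): name is "scene" or "top" or "wrist"; returns (picture, depth): 400x640x3 uint8, red, green, blue; 400x640 float32, m along the optical axis (not along the pixel's ray), 0 where there is no reading.
- camera_info(name): a dict with "mtx" (3x3 intrinsics, pixels), "world_to_cam" (4x4, takes a point from world to camera coordinates). Camera axes: x right, y down, z forward; pixel columns grow to the right and rows downward; lengths in m; the calibration is good to about 2 mm. A picture is of the moment at which its call begins: read the wrist's pose just before it. camera_info takes no time and is no camera call; for the wrist camera it gives the pose at the moment of the call.
- job_done(): hands the job in, once; it reports no verdict.
Trained networks look in the newest picture that a camera, given by its name, has taken for a name from the list of things; names that differ only in an ending like _2 or _b are one class to them, and where a whole thing is asked for, a point or a joint stands for the part that bears it (a point fixed in the world has none). Each returns a list of dicts, best first, with "conf" (0 to 1); they miss things now and then, are a little off and sometimes report something else, mostly with a low value. They report only what shows in the picture. A call takes as long as a camera call. They do not tell look-alikes from the thing itself.
- search_frame(camera, name): "location" ([row, column] in pixels, amid what is visible of it).
- spot_point(camera, name): "location" ([row, column] in pixels: a listed point, or the origin of a listed thing).
The state is a dict: "clock": time; "joint_pos": joint angles; "joint_vel": joint speeds; "tau": joint torques, N m; "eef_pos": TCP position; "tool_rot": TCP orientation; "ft_force": force on the tool from outside, world axes, zero at the start; "ft_torque": the same for the moment, N m; "grip_width": finger opening in m.
Only numpy, scipy, OpenCV 4.12 (cv2) and the standard library are available. Lean on these libraries where they do the work, as an engineer would, in place of code of your own. Each camera call takes 0.05 s, during which the arm holds its last target. There are 200 camera calls.

## Working session

There is one attempt and no reset: what is moved stays moved. The work goes in short steps, Python scripts to look and compute and a tool call to move; the robot and the scene stay as the last step left them, time stands still between calls to the robot, and variables do not carry over. Pictures are saved under pics/ and viewed, about 8 in all and at most 12, crops included, and the job is handed in when it is done.

Besides the shell and the picture viewer there is one more tool, called after "Request:" in YAML: its name, and indented under it one key for each argument. arm_command: Moves the arm, as the interface text tells. Its arguments: {"type":"object","properties":{"translation":{"type":"array","items":{"type":"array","items":{"type":"number"}}},"turn":{"type":"array","items":{"type":"number"}},"hand":{"type":"array","items":{"type":"number"}}},"required":["translation","turn","hand"]}

```bash
mkdir -p pics; ls
cat > h.py <<'E'
from workcell import *
import numpy as np, cv2
def unproj(cam,r,c,d):
    i=camera_info(cam);K=np.array(i["mtx"]);T=np.linalg.inv(np.array(i["world_to_cam"]))
    p=np.linalg.inv(K)@[c,r,1]*d
    return (T@np.r_[p,1])[:3]
def atz(cam,r,c,z):
    i=camera_info(cam);K=np.array(i["mtx"]);T=np.linalg.inv(np.array(i["world_to_cam"]))
    v=T[:3,:3]@(np.linalg.inv(K)@[c,r,1]);o=T[:3,3]
    return o+v*(z-o[2])/v[2]
def proj(cam,p):
    i=camera_info(cam);q=np.array(i["mtx"])@(np.array(i["world_to_cam"])@np.r_[p,1])[:3]
    return q[1]/q[2],q[0]/q[2]
def save(im,n): cv2.imwrite("pics/"+n,im[:,:,::-1])
E
python3 - <<'E'
from h import *
o=get_obs();print(o)
im,d=camera("top");save(im,"top1.png")
Z={"foot":0,"pins":.084,"cell_top":.127,"pad":0,"well_plate":0,"dishes":0,"bottle":0,"tube_rack":0,"slide_box":0,"beaker":0,"spare_ring":0}
for n,z in Z.items():
    for r in spot_point("top",n)[:3]:
        print(n,round(r["conf"],2),np.round(r["location"],1),np.round(atz("top",*r["location"],z),3))
print(np.round(np.linalg.inv(camera_info("top")["world_to_cam"]),3))
im,d=camera("scene");save(im,"sc1.png")
for n,z in list(Z.items())[:4]:
    for r in spot_point("scene",n)[:3]:
        print(n,round(r["conf"],2),np.round(r["location"],1),np.round(atz("scene",*r["location"],z),3))
E
```

```text
pics
{'clock': 0.0, 'joint_pos': array([-1.32398511e+00,  2.41435911e-01,  3.69638637e-03,  1.33523236e+00,
       -1.68928267e-06,  1.57084261e+00]), 'joint_vel': array([-0.00119923, -0.00012069,  0.00145624, -0.00063781, -0.00058498,
        0.00016873]), 'tau': array([ 1.63555531e-03, -3.72320652e+01,  2.52406669e+01,  1.70307962e-02,
        1.51432832e-04,  1.22270940e-07]), 'eef_pos': array([ 0.12200239, -0.48423843,  0.24439088]), 'tool_rot': array([ 9.92397447e-01,  1.23069587e-01, -1.34760462e-04, -1.07939707e-03]), 'ft_force': array([-0.03528733,  0.31911421,  0.069838  ]), 'ft_torque': array([0.01591578, 0.02318562, 0.0563653 ]), 'grip_width': 0.08555406007701263}
foot 0.81 [272. 340.] [0.36  0.031 0.   ]
foot 0.74 [267.  185.5] [0.361 0.475 0.   ]
foot 0.7 [229.4 225.4] [0.472 0.366 0.   ]
pins 0.91 [195.  170.3] [0.559 0.504 0.084]
pins 0.91 [274.8 171.8] [0.344 0.486 0.084]
pins 0.83 [227.8 216.8] [0.474 0.372 0.084]
pad 0.57 [211.2 416.5] [ 0.541 -0.187  0.   ]
pad 0.38 [277. 263.] [0.339 0.251 0.   ]
well_plate 0.82 [134.1 354.8] [ 0.764 -0.003  0.   ]
well_plate 0.28 [205.8 303.2] [0.547 0.143 0.   ]
dishes 0.57 [139.8 285.5] [0.741 0.201 0.   ]
bottle 0.97 [147.7 446.3] [ 0.731 -0.273  0.   ]
tube_rack 0.95 [155.5 217. ] [0.688 0.402 0.   ]
slide_box 0.6 [278.5 261.1] [0.335 0.256 0.   ]
beaker 0.83 [270.8 423.3] [ 0.371 -0.208  0.   ]
spare_ring 0.7 [146.9 403.2] [ 0.73  -0.146  0.   ]
[[ 0.03  -0.994  0.101  0.445]
 [-1.    -0.029  0.007  0.096]
 [-0.004 -0.101 -0.995  1.294]
 [ 0.     0.     0.     1.   ]]
foot 0.88 [191.4 303.3] [0.382 0.025 0.   ]
foot 0.76 [204.8 409.3] [ 0.455  0.368 -0.   ]
foot 0.76 [185.1 439.7] [0.344 0.484 0.   ]
pins 0.97 [198.3 338.8] [0.535 0.145 0.084]
pins 0.97 [204.8 466.8] [0.564 0.509 0.084]
pins 0.87 [165.  445.4] [0.351 0.49  0.084]
cell_top 0.52 [187.6 340.2] [0.541 0.149 0.127]
pad 0.95 [221.  236.9] [ 0.54  -0.168  0.   ]
```

View pics/top1.png

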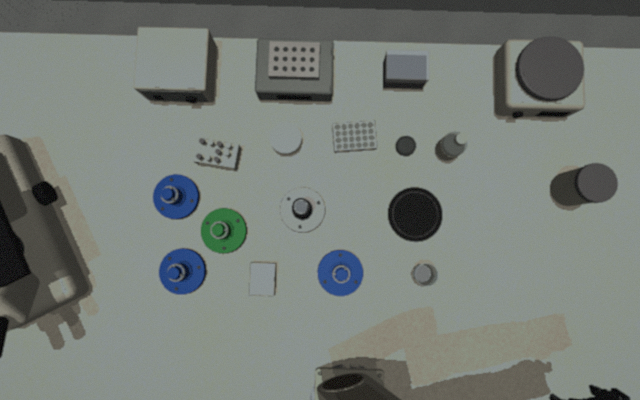

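View pics/sc1.png

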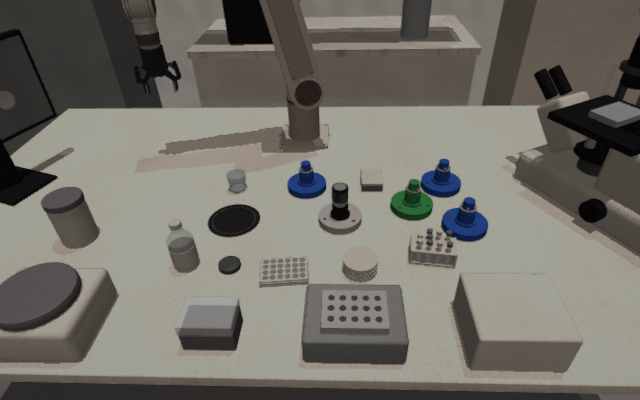

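The top view shows the real foot, the aluminium disc with the black cell, at (r209, c302), and the pad at (r214, c415). The blue and green look-alikes are clear of the path between them. I'll measure both more closely.

Run:
```python
from h import *
im=cv2.imread("pics/top1.png");g=cv2.cvtColor(im,cv2.COLOR_BGR2GRAY)
m=np.zeros_like(g);cv2.circle(m,(415,214),38,255,-1)
b=((g<70)&(m>0)).astype(np.uint8)
cs,_=cv2.findContours(b,cv2.RETR_EXTERNAL,cv2.CHAIN_APPROX_NONE)
c=max(cs,key=cv2.contourArea);e=cv2.fitEllipse(c);print("pad",e,atz("top",e[0][1],e[0][0],0))
_,d=camera("top")
# disc points and cell top points by depth
i=camera_info("top");K=np.array(i["mtx"]);T=np.linalg.inv(np.array(i["world_to_cam"]))
rr,cc=np.mgrid[160:260,250:350];P=np.stack([cc.ravel(),rr.ravel(),np.ones(cc.size)]);P=(np.linalg.inv(K)@P)*d[160:260,250:350].ravel()
W=(T[:3,:3]@P).T+T[:3,3]
for lo,hi in((.017,.033),(.115,.14)):
    S=W[(W[:,2]>lo)&(W[:,2]<hi)];
    q=cv2.minEnclosingCircle(S[:,:2].astype(np.float32));print(len(S),np.median(S[:,2]),S[:,:2].min(0),S[:,:2].max(0),q)
e=d[190:230,395:435];print("pad depth z",[unproj("top",r,c,d[r,c])[2] for r,c in((214,415),(200,420))])
```

```text
pad ((414.6137390136719, 213.98431396484375), (52.19338607788086, 53.47566223144531), 125.45592498779297) [ 0.53289307 -0.18156565  0.        ]
1513 0.024416087473945414 [0.39625547 0.00751505] [0.59938631 0.20799962] ((0.48971521854400635, 0.0985637828707695), 0.12897707521915436)
258 0.12713213838428628 [0.51070217 0.12023255] [0.5580277  0.16799572] ((0.5349236726760864, 0.1443452090024948), 0.024341145530343056)
pad depth z [np.float64(0.0001717992404621782), np.float64(-0.00048694930355153154)]
```

Request:
arm_command:
  translation:
    - [0,0,-2]
    - [0,0,-2]
    - [0,0,-2]
  turn: [0,0,0]
  hand: [0.5,0.5,0.5]

```text
clock: 1.15
eef_pos: [0.1223, -0.4856, 0.2661]
tool_rot: [0.992, 0.123, 0.0, 0.001]
ft_force: [-0.7, -0.1, -0.8]
grip_width: 0.0518
```

Request:
arm_command:
  translation:
    - [2.82,-2.98,0]
    - [5.64,-5.96,0]
    - [8.46,-8.94,0]
    - [11.28,-11.92,0]
    - [14.1,-14.9,0]
  turn: [-0.12,-0.24,-0.36,-0.48,-0.6]
  hand: [0.5,0.5,0.5,0.5,0.5]

```text
clock: 1.57
eef_pos: [0.2226, -0.3041, 0.2644]
tool_rot: [0.911, 0.413, 0.0, -0.0]
ft_force: [0.7, 0.4, 0.3]
grip_width: 0.0427
```

Request:
arm_command:
  translation:
    - [4.0,-0.86,0]
    - [8.0,-1.72,0]
    - [12.0,-2.58,0]
    - [16.0,-3.44,0]
    - [20.0,-4.3,0]
  turn: [-0.12,-0.24,-0.36,-0.48,-0.6]
  hand: [0.5,0.5,0.5,0.5,0.5]

```text
clock: 1.98
eef_pos: [0.3229, -0.1257, 0.2649]
tool_rot: [0.748, 0.664, 0.0, 0.0]
ft_force: [0.8, -0.6, 0.1]
grip_width: 0.0424
```

Request:
arm_command:
  translation:
    - [3.8,1.55,0]
    - [7.6,3.1,0]
    - [11.4,4.65,0]
    - [15.2,6.2,0]
    - [19.0,7.75,0]
  turn: [-0.124,-0.124,-0.124,-0.124,-0.124]
  hand: [0.5,0.5,0.5,0.5,0.5]

```text
clock: 2.4
eef_pos: [0.4234, 0.0535, 0.2647]
tool_rot: [0.707, 0.707, -0.0, 0.0]
ft_force: [0.8, -1.2, 1.5]
grip_width: 0.0427
```

Request:
arm_command:
  translation:
    - [3.5,2.1,0]
    - [7.0,4.2,0]
    - [10.5,6.3,0]
    - [14.0,8.4,0]
    - [17.5,10.5,0]
  turn: [0,0,0,0,0]
  hand: [0.5,0.5,0.5,0.5,0.5]

```text
clock: 2.82
eef_pos: [0.5285, 0.2283, 0.2642]
tool_rot: [0.707, 0.707, -0.0, -0.0]
ft_force: [1.6, -0.4, 1.2]
grip_width: 0.0427
```

Request:
arm_command:
  translation:
    - [1.8,0,0]
    - [1.8,0,0]
  turn: [0,0]
  hand: [0.5,0.5]

```text
clock: 2.98
eef_pos: [0.5283, 0.2483, 0.2627]
tool_rot: [0.705, 0.709, -0.001, -0.001]
ft_force: [0.1, -1.2, -0.6]
grip_width: 0.0425
```

Run:
```python
from h import *
o=get_obs();print(o["eef_pos"],o["joint_pos"],o["ft_force"])
im,d=camera("wrist");save(im,"w1.png")
T=np.linalg.inv(np.array(camera_info("wrist")["world_to_cam"]));print(np.round(T,3))
for n in("cell_top","foot"):
    for r in spot_point("wrist",n)[:2]: print(n,r,atz("wrist",*r["location"],.127 if n!="foot" else 0))
```

```text
[0.52831682 0.24827802 0.26265614] [4.38699803e-01 4.06771548e-01 2.83484447e-01 1.44965344e+00
 1.23644937e-03 2.00486475e+00] [ 0.08045254 -1.1552455  -0.64196909]
[[ 1.     0.004 -0.002  0.529]
 [ 0.003 -0.961 -0.275  0.315]
 [-0.002  0.275 -0.961  0.391]
 [ 0.     0.     0.     1.   ]]
cell_top {'location': [284.1, 326.6], 'conf': 0.61} [0.53384331 0.14370461 0.127     ]
foot {'location': [238.6, 325.8], 'conf': 0.82} [0.53468709 0.14026331 0.        ]
foot {'location': [81.5, 279.4], 'conf': 0.77} [0.47286283 0.36315543 0.        ]
```

View pics/w1.png

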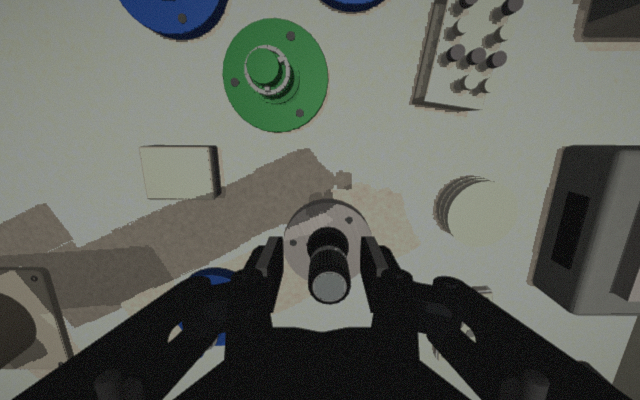

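The wrist view puts the cell top at (r284, c327), which matches the top camera: foot at about (0.534, 0.143).

Run:
```python
import workcell; print([n for n in dir(workcell) if n[0]!='_'], getattr(workcell,'tip_reach',None))
```

```text
['Unreachable', 'camera', 'camera_info', 'get_obs', 'job_done', 'search_frame', 'spot_point', 'tip_reach'] 0.014
```

Request:
arm_command:
  translation:
    - [0.4,0.6,4]
    - [0.4,0.6,8]
    - [0.4,0.6,12]
    - [0.4,0.6,16]
    - [0.4,0.6,19]
  turn: [0,0,0,0,0]
  hand: [0.5,0.5,0.5,0.5,0.5]

```text
clock: 3.55
eef_pos: [0.5324, 0.2458, 0.0727]
tool_rot: [0.708, 0.706, -0.001, -0.0]
ft_force: [0.4, -0.0, -0.3]
grip_width: 0.043
```

Request:
arm_command:
  translation:
    - [0,0.1,2.5]
    - [0,0.1,5.0]
    - [0,0.1,5.0]
    - [0,0.1,5.0]
  turn: [0,0,0,0]
  hand: [0.5,0.5,0.5,0.5]

```text
clock: 3.88
eef_pos: [0.5338, 0.2464, 0.0247]
tool_rot: [0.708, 0.706, -0.002, -0.001]
ft_force: [-0.2, -0.4, 1.7]
grip_width: 0.0428
```

Request:
arm_command:
  translation:
    - [-0.8,0,0]
    - [-1.6,0,0]
    - [-2.2,0,0]
    - [-2.8,0,0]
    - [-3.2,0,0]
  turn: [0,0,0,0,0]
  hand: [0.5,0.5,0.5,0.5,0.5]

```text
clock: 4.3
eef_pos: [0.5363, 0.2172, 0.0269]
tool_rot: [0.707, 0.707, 0.003, -0.001]
ft_force: [0.0, 7.4, 0.4]
grip_width: 0.0428
```

Request:
arm_command:
  translation:
    - [-0.8,0,0]
    - [-1.6,0,0]
    - [-2.4,0,0]
    - [-3.2,0,0]
    - [-4.0,0,0]
  turn: [0,0,0,0,0]
  hand: [0.5,0.5,0.5,0.5,0.5]

```text
clock: 4.72
eef_pos: [0.5365, 0.1789, 0.0269]
tool_rot: [0.706, 0.708, 0.003, -0.001]
ft_force: [-0.7, 6.7, 2.4]
grip_width: 0.0426
```

Run:
```python
from h import *
o=get_obs();print(o["eef_pos"],o["ft_force"])
im,d=camera("scene");save(im[140:260,240:420].repeat(3,0).repeat(3,1),"s2.png")
im,d=camera("top")
for r in spot_point("top","foot")[:4]: print(r,atz("top",*r["location"],0))
```

```text
[0.53653552 0.17887343 0.0269126 ] [-0.73946978  6.72686226  2.43516679]
{'location': [275.2, 340.1], 'conf': 0.81} [0.35087875 0.03032035 0.        ]
{'location': [196.9, 177.7], 'conf': 0.67} [0.56227312 0.51001189 0.        ]
{'location': [267.8, 183.4], 'conf': 0.67} [0.3581996  0.48101815 0.        ]
{'location': [212.3, 314.5], 'conf': 0.62} [0.52913459 0.10914432 0.        ]
```

View pics/s2.png

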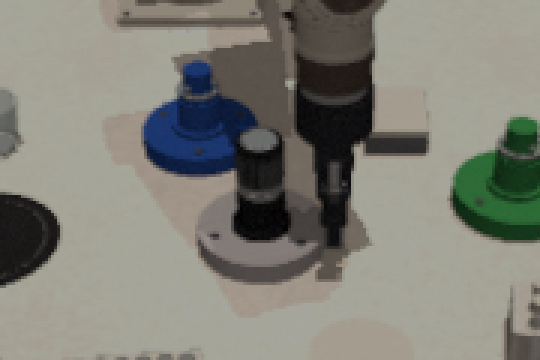

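The foot slides flat with the fingers behind its rim, and the cell is still on top. I'll keep pushing.

Request:
arm_command:
  translation:
    - [-1,0,0]
    - [-2,0,0]
    - [-3,0,0]
    - [-4,0,0]
    - [-5,0,0]
  turn: [0,0,0,0,0]
  hand: [0.5,0.5,0.5,0.5,0.5]

```text
clock: 5.28
eef_pos: [0.5364, 0.129, 0.0266]
tool_rot: [0.706, 0.708, 0.003, -0.001]
ft_force: [-0.2, 9.2, 3.8]
grip_width: 0.0427
```

Request:
arm_command:
  translation:
    - [-1,0,0]
    - [-2,0,0]
    - [-3,0,0]
    - [-4,0,0]
    - [-5,0,0]
  turn: [0,0,0,0,0]
  hand: [0.5,0.5,0.5,0.5,0.5]

```text
clock: 5.7
eef_pos: [0.5363, 0.0789, 0.0266]
tool_rot: [0.706, 0.708, 0.003, -0.001]
ft_force: [0.4, 10.4, 4.1]
grip_width: 0.0428
```

Request:
arm_command:
  translation:
    - [-1,0,0]
    - [-2,0,0]
    - [-3,0,0]
    - [-4,0,0]
    - [-5,0,0]
  turn: [0,0,0,0,0]
  hand: [0.5,0.5,0.5,0.5,0.5]

```text
clock: 6.12
eef_pos: [0.5362, 0.029, 0.0266]
tool_rot: [0.706, 0.708, 0.003, -0.001]
ft_force: [0.1, 10.7, 5.9]
grip_width: 0.0427
```

Request:
arm_command:
  translation:
    - [-1,0,0]
    - [-2,0,0]
    - [-3,0,0]
    - [-4,0,0]
    - [-5,0,0]
  turn: [0,0,0,0,0]
  hand: [0.5,0.5,0.5,0.5,0.5]

```text
clock: 6.53
eef_pos: [0.5361, -0.0208, 0.0266]
tool_rot: [0.706, 0.708, 0.003, -0.001]
ft_force: [0.1, 10.3, 5.8]
grip_width: 0.0427
```

Request:
arm_command:
  translation:
    - [-1,0,0]
    - [-2,0,0]
    - [-3,0,0]
    - [-3.8,0,0]
    - [-4.5,0,0]
  turn: [0,0,0,0,0]
  hand: [0.5,0.5,0.5,0.5,0.5]

```text
clock: 6.95
eef_pos: [0.5359, -0.0659, 0.0265]
tool_rot: [0.706, 0.708, 0.003, -0.002]
ft_force: [0.2, 10.6, 8.0]
grip_width: 0.0431
```

```bash
cat >> h.py <<'E'
def cellpos(cam="top",near=None,zlo=.118,zhi=.136,box=.04):
    _,d=camera(cam);i=camera_info(cam);K=np.array(i["mtx"]);T=np.linalg.inv(np.array(i["world_to_cam"]))
    rr,cc=np.mgrid[0:400,0:640];P=(np.linalg.inv(K)@np.stack([cc.ravel(),rr.ravel(),np.ones(cc.size)]))*d.ravel()
    W=(T[:3,:3]@P).T+T[:3,3];k=(W[:,2]>zlo)&(W[:,2]<zhi)&(d.ravel()>0)&(np.abs(W[:,:2]-near).max(1)<box)
    S=W[k];q=cv2.minEnclosingCircle(S[:,:2].astype(np.float32))
    return len(S),np.median(S[:,2]),S[:,:2].min(0),S[:,:2].max(0),q
E
python3 - <<'E'
from h import *
o=get_obs();print(o["eef_pos"],o["ft_force"],o["clock"])
print(cellpos("top",[.535,o["eef_pos"][1]-.073]))
im,d=camera("top");save(im[160:270,340:490].repeat(4,0).repeat(4,1),"t3.png")
E
```

```text
[ 0.53590521 -0.06585129  0.02650685] [ 0.24504932 10.58186677  8.01974632] 6.95
  return _methods._mean(a, axis=axis, dtype=dtype,
  ret = ret.dtype.type(ret / rcount)
Traceback (most recent call last):
  File "h.py", line 20, in cellpos
    return len(S),np.median(S[:,2]),S[:,:2].min(0),S[:,:2].max(0),q
                                    ~~~~~~~~~~~^^^
ValueError: zero-size array to reduction operation minimum which has no identity
```

Run:
```python
from h import *
im,d=camera("top");im2,_=camera("scene");
a=im[130:290,300:500].repeat(3,0).repeat(3,1);b=im2[120:270,190:390].repeat(3,0).repeat(3,1)
a=cv2.resize(im[140:280,330:490],(400,350));b=cv2.resize(im2[130:270,190:350],(400,350));save(np.hstack([a,b]),"t3.png")
for n in("foot","pins","cell_top"):
  for r in spot_point("scene",n)[:4]: print(n,r,atz("scene",*r["location"],{"foot":0,"pins":.084,"cell_top":.127}[n]))
```

```text
foot {'location': [219.2, 244.2], 'conf': 0.9} [ 5.30877569e-01 -1.47089901e-01 -1.11022302e-16]
foot {'location': [187.0, 307.1], 'conf': 0.84} [0.35651714 0.03569484 0.        ]
foot {'location': [228.9, 460.9], 'conf': 0.67} [0.57112989 0.50502209 0.        ]
foot {'location': [206.8, 410.3], 'conf': 0.64} [0.46499757 0.37027158 0.        ]
pins {'location': [165.7, 445.0], 'conf': 0.96} [0.35514966 0.48742108 0.084     ]
pins {'location': [196.9, 241.3], 'conf': 0.9} [ 0.52904731 -0.14459477  0.084     ]
pins {'location': [186.9, 415.9], 'conf': 0.86} [0.47555985 0.37753919 0.084     ]
pins {'location': [202.4, 469.3], 'conf': 0.75} [0.55276195 0.51870901 0.084     ]
cell_top {'location': [270.5, 283.4], 'conf': 0.31} [0.8680664  0.02317816 0.127     ]
```

View pics/t3.png

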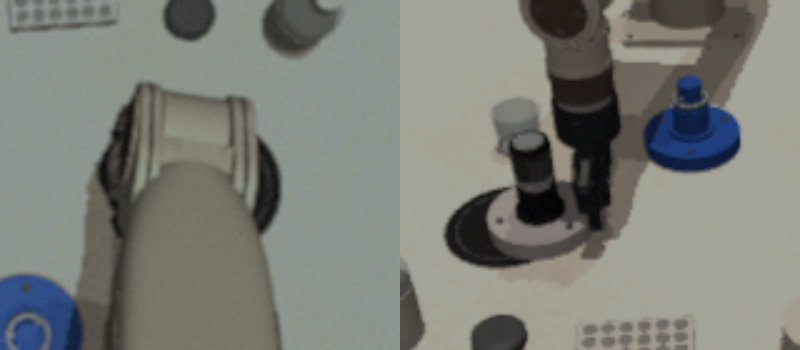

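The arm hides the foot in the top view. The scene view shows it upright and about 4 cm short of the pad centre.

Request:
arm_command:
  translation:
    - [-1,0,0]
    - [-2,0,0]
    - [-3,0,0]
    - [-3.6,0,0]
    - [-4.0,0,0]
  turn: [0,0,0,0,0]
  hand: [0.5,0.5,0.5,0.5,0.5]

```text
clock: 7.67
eef_pos: [0.5355, -0.1061, 0.0262]
tool_rot: [0.706, 0.708, 0.003, -0.002]
ft_force: [0.4, 10.6, 7.4]
grip_width: 0.0428
```

Request:
arm_command:
  translation:
    - [0,0,0]
    - [1,0,0]
    - [3,0,0]
    - [5,0,0]
  turn: [0,0,0,0]
  hand: [0.5,0.5,0.5,0.2]

```text
clock: 8.0
eef_pos: [0.5343, -0.0589, 0.025]
tool_rot: [0.708, 0.706, -0.001, 0.0]
ft_force: [-0.0, -0.1, -0.0]
grip_width: 0.0534
```

Request:
arm_command:
  translation:
    - [2,0,-3.5]
    - [4,0,-7.5]
    - [6,0,-11.5]
    - [7,0,-15.5]
    - [7,0,-18.5]
  turn: [0,0,0,0,0]
  hand: [0,0,0,0,0]

```text
clock: 8.42
eef_pos: [0.5344, 0.0132, 0.2123]
tool_rot: [0.706, 0.708, -0.001, 0.0]
ft_force: [1.2, 0.1, -0.1]
grip_width: 0.0854
```

Run:
```python
from h import *
o=get_obs();print(o["eef_pos"],o["ft_force"],o["clock"],o["joint_pos"])
for c in("top","scene","wrist"):
    try: print(c,cellpos(c,[.535,-.182],box=.05))
    except Exception as e: print(c,e)
    for n,z in(("foot",0),("pad",0),("cell_top",.127)):
        for r in spot_point(c,n)[:4]:
            p=atz(c,*r["location"],z)
            if abs(p[1]+.18)<.08: print(c,n,r["conf"],p)
im,d=camera("wrist");save(im,"w4.png")
```

```text
[0.53436359 0.01320486 0.21229314] [ 1.17343221  0.0849635  -0.08522358] 8.4167 [ 2.52546468e-02  3.25145740e-01  3.32783882e-02  1.27945441e+00
 -1.01236940e-03  1.59336549e+00]
top (264, np.float64(0.1274204786868719), array([ 0.51175309, -0.20277442]), array([ 0.55697986, -0.15576597]), ((0.5335326790809631, -0.17937469482421875), 0.024055369198322296))
top cell_top 0.85 [ 0.53322759 -0.18323422  0.127     ]
scene (157, np.float64(0.12720091230418307), array([ 0.51095277, -0.19903972]), array([ 0.56404787, -0.15346536]), ((0.5375003218650818, -0.17732253670692444), 0.026695910841226578))
scene pad 0.71 [ 5.37894772e-01 -1.74636291e-01 -1.11022302e-16]
scene cell_top 0.67 [ 0.52561923 -0.176909    0.127     ]
wrist zero-size array to reduction operation minimum which has no identity
wrist foot 0.72 [ 0.53828809 -0.1778824   0.        ]
  return _methods._mean(a, axis=axis, dtype=dtype,
  ret = ret.dtype.type(ret / rcount)
```

View pics/w4.png

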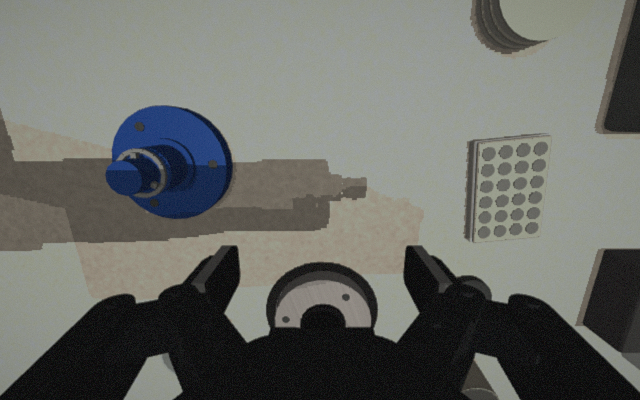

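The foot is on the pad, with the cell at (0.534, -0.179) against the pad centre at (0.533, -0.182). The wrist view shows the disc inside the dark pad. Next I'll move over the cell.

Request:
arm_command:
  translation:
    - [-4,0,0]
    - [-8,0,0]
    - [-12,0,0]
    - [-16,0,0]
    - [-19.2,0,0]
  turn: [0,0,0,0,0]
  hand: [0,0,0,0,0]

```text
clock: 9.48
eef_pos: [0.5348, -0.1833, 0.2101]
tool_rot: [0.708, 0.707, -0.0, 0.0]
ft_force: [0.1, -0.1, 0.2]
grip_width: 0.0856
```

Request:
arm_command:
  translation:
    - [0,0,0]
    - [0,0,3]
    - [0,0,6]
    - [0,0,6]
    - [0,0,6]
  turn: [0,0,0,0,0]
  hand: [0,0,0,0,0]

```text
clock: 9.9
eef_pos: [0.5335, -0.1799, 0.1487]
tool_rot: [0.707, 0.707, -0.001, -0.002]
ft_force: [0.7, 0.7, 1.1]
grip_width: 0.0857
```

Run:
```python
from h import *
o=get_obs();print(o["eef_pos"],o["tool_rot"],o["ft_force"],o["clock"],o["joint_pos"])
im,d=camera("scene");save(cv2.resize(im[130:270,170:330],(640,560)),"s5.png")
```

```text
[ 0.53352551 -0.17991563  0.14870844] [ 0.70709599  0.70711273 -0.00113703 -0.00235498] [0.66960328 0.66685865 1.119168  ] 9.9 [-3.25272434e-01  4.25561324e-01  1.08090465e-02  1.16127399e+00
  5.38961342e-05  1.24550008e+00]
```

View pics/s5.png

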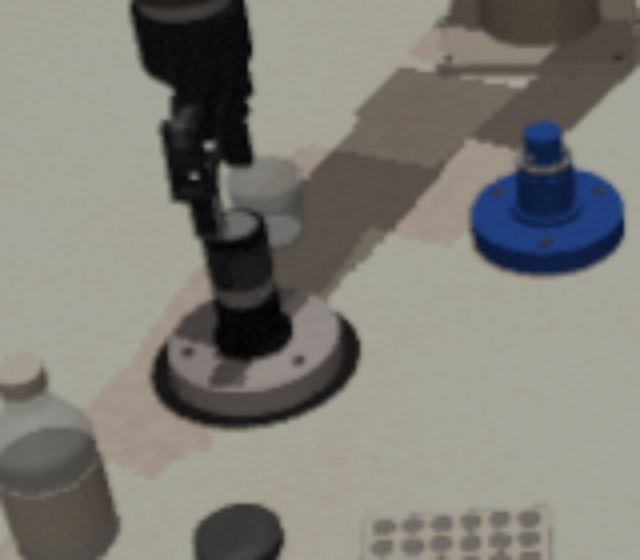

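The fingers straddle the cell, and the foot is centred on the pad. I'll go down and close.

Request:
arm_command:
  translation:
    - [0,0,2]
    - [0,0,4]
    - [0,0,4]
    - [0,0,4]
  turn: [0,0,0,0]
  hand: [0,0,0,0]

```text
clock: 10.28
eef_pos: [0.5356, -0.1804, 0.1114]
tool_rot: [0.707, 0.707, 0.0, 0.0]
ft_force: [0.5, 0.4, 0.9]
grip_width: 0.0854
```

Request:
arm_command:
  translation:
    - [0,0,0]
    - [0,0,0]
    - [0,0,0]
    - [0,0,0]
    - [0,0,0]
  turn: [0,0,0,0,0]
  hand: [0.4,0.48,0.55,0.6,0.6]

```text
clock: 10.7
eef_pos: [0.5364, -0.181, 0.1122]
tool_rot: [0.707, 0.707, 0.001, 0.002]
ft_force: [-0.1, -0.4, 6.8]
grip_width: 0.0455
```

Request:
arm_command:
  translation:
    - [0,0,0]
    - [0,0,0]
  turn: [0,0]
  hand: [0.7,0.7]

```text
clock: 10.87
eef_pos: [0.5364, -0.181, 0.1123]
tool_rot: [0.707, 0.707, 0.001, 0.002]
ft_force: [-0.7, 0.5, 6.6]
grip_width: 0.0457
```

Request:
arm_command:
  translation:
    - [0,0,0]
    - [0,0,0]
    - [0,0,0]
  turn: [-0.08,-0.16,-0.16]
  hand: [0.7,0.7,0.7]

```text
clock: 11.12
eef_pos: [0.5365, -0.1811, 0.1122]
tool_rot: [0.647, 0.762, 0.001, 0.002]
ft_force: [0.6, 0.3, 6.4]
grip_width: 0.0455
```

Run:
```python
from h import *
o=get_obs();print(o["eef_pos"],o["ft_force"],o["ft_torque"],o["joint_pos"])
im,d=camera("scene");save(cv2.resize(im[130:270,170:330],(640,560)),"s6.png")
```

```text
[ 0.53654175 -0.18109214  0.11222672] [0.63778927 0.3159521  6.42469188] [ 0.03751093 -0.00685789  0.09350436] [-3.25576085e-01  4.56165282e-01 -4.32852368e-02  1.06736835e+00
  1.26508351e-04  1.08252005e+00]
```

View pics/s6.png

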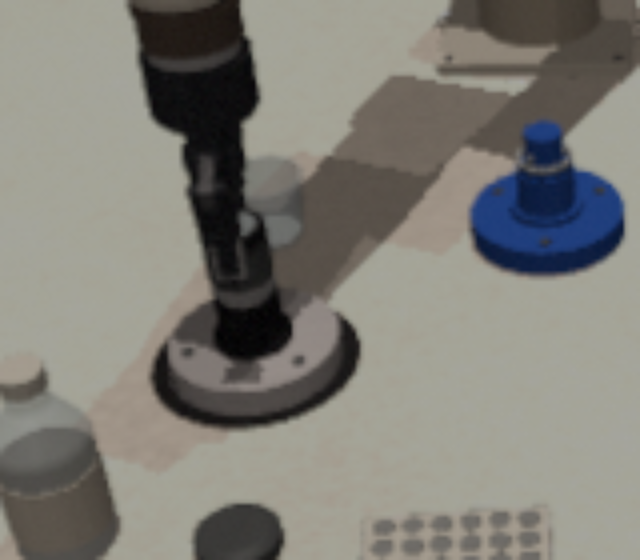

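Comparing the bolt positions, the foot didn't rotate while the cell turned. I'll continue in small steps and watch z and the forces.

Request:
arm_command:
  translation:
    - [0,0,0.05]
    - [0,0,0.05]
    - [0,0,0.05]
  turn: [-0.08,-0.16,-0.2]
  hand: [0.7,0.7,0.7]

```text
clock: 11.42
eef_pos: [0.537, -0.1812, 0.1121]
tool_rot: [0.568, 0.823, 0.001, 0.002]
ft_force: [0.3, 0.3, 6.1]
grip_width: 0.0458
```

Request:
arm_command:
  translation:
    - [0,0,0]
    - [0,0,0]
    - [0,0,0]
  turn: [-0.08,-0.16,-0.2]
  hand: [0.7,0.7,0.7]

```text
clock: 11.67
eef_pos: [0.5359, -0.181, 0.1107]
tool_rot: [0.483, 0.876, 0.0, 0.001]
ft_force: [1.0, -0.0, -1.5]
grip_width: 0.0454
```

Request:
arm_command:
  translation:
    - [0,0,0.2]
    - [0,0,0.4]
    - [0,0,0.4]
  turn: [0,0,0]
  hand: [0.7,0.7,0.7]

```text
clock: 11.92
eef_pos: [0.5358, -0.1808, 0.1056]
tool_rot: [0.485, 0.875, 0.0, 0.001]
ft_force: [2.9, -0.4, -1.8]
grip_width: 0.0452
```

The cell has dropped over the pins, 6.6 mm down with no resistance. Now I'll press it home.

Request:
arm_command:
  translation:
    - [0,0,0.2]
    - [0,0,0.4]
    - [0,0,0.6]
    - [0,0,0.6]
    - [0,0,0.6]
  turn: [0,0,0,0,0]
  hand: [0.7,0.7,0.7,0.7,0.7]

```text
clock: 12.33
eef_pos: [0.5359, -0.1809, 0.1006]
tool_rot: [0.484, 0.875, 0.0, 0.001]
ft_force: [0.4, -0.1, 4.3]
grip_width: 0.0452
```

Request:
arm_command:
  translation:
    - [0,0,0.2]
    - [0,0,0.4]
    - [0,0,0.4]
    - [0,0,0.4]
    - [0,0,0.4]
  turn: [0,0,0,0,0]
  hand: [0.7,0.7,0.7,0.7,0.7]

```text
clock: 12.75
eef_pos: [0.536, -0.1809, 0.1002]
tool_rot: [0.484, 0.875, 0.0, 0.002]
ft_force: [-4.7, 2.4, 24.5]
grip_width: 0.0456
```

It has hit a hard stop exactly 12.0 mm below the pin height, at 24 N. One check before handing in.

Run:
```python
from h import *
print(cellpos("scene",[.535,-.18],zlo=.105,zhi=.122,box=.03)[:2])
for r in spot_point("scene","foot")[:4]:
    p=atz("scene",*r["location"],0)
    if abs(p[1]+.18)<.08: print(r["conf"],p)
im,d=camera("scene");save(cv2.resize(im[130:270,170:330],(640,560)),"s7.png")
o=get_obs();print(o["eef_pos"],o["ft_force"],o["clock"])
```

```text
(75, np.float64(0.1144734253849844))
0.72 [ 0.52917241 -0.18018793  0.        ]
[ 0.53596365 -0.18095084  0.10015295] [-5.37104335  1.75493401 23.88066027] 12.9
```

View pics/s7.png

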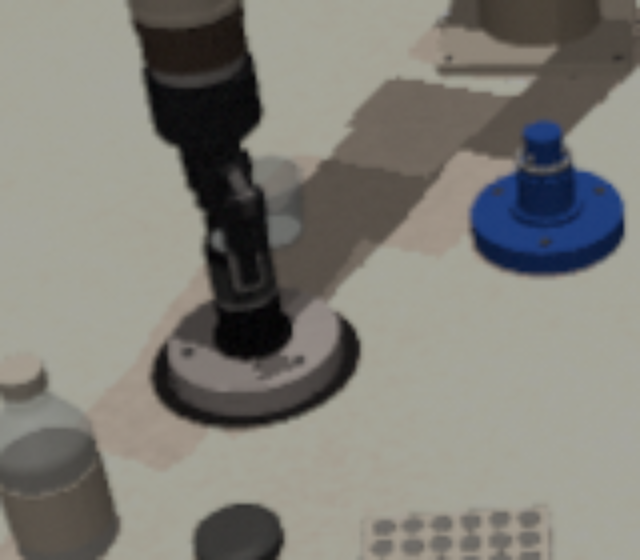

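The cell sits down on the pillar, the foot is flat within the pad, and the bystanders haven't moved. I'm handing in.

```bash
python3 -c "
from workcell import *
print(job_done())"
```

```text
the job is handed in; nothing more can be done
None
```

The lamp foot is on the pad, and the lens cell is turned, dropped over the pins and held fully home by the fingers. I handed the job in at about 12.9 s; no verdict was reported.

- **Foot:** I pushed it flat about 33 cm with two fingertips on its rim. Its measured centre ended within about 3 mm of the pad centre, and the disc looks wholly within the pad.
- **Cell:** I gripped it and turned it about 0.56 rad until it dropped, then pressed it to a hard stop 12.0 mm below where it started. The downward push there is about 24 N.
- **Last checks:** The cell top measured 114.5 mm above the bench, where 115 mm is fully home. The last picture shows the foot upright and the bystanders in view where they were.
- **Disagreements:**
  - The gripper opening read about 45.5 mm on the 48 mm cell.
  - The final scene-camera reading of the foot was off by about 5 mm in x from the other measurements. That is well inside the 18 mm limit.

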